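# Dropper bottles back into the group kit caddies

### The job

The lesson is over: put the four slim dropper bottles back into the groups' kit caddies, each standing in the empty bay of the caddy that has the colour of its cap. Keep the bottles upright and set them down rather than dropping them, and leave the two squat specimen jars standing where they are.

Things in the scene. Friction and masses are not known exactly. Their poses are not given: they have to be found in the camera images.
- bottle_red: Loose dropper bottle, slim and standing, white plastic with a red cap and a red band low on the body. Straight round body 46 mm in diameter from the foot to 76 mm up, shoulder to 84 mm, cap 28 mm in diameter on top, 104 mm tall in all, 70 to 170 g. Grip it on the white body 50 to 70 mm up. Origin: centre of its underside; z up its axis.
- bottle_blue: Loose dropper bottle, slim and standing, white plastic with a blue cap and a blue band low on the body. Straight round body 46 mm in diameter from the foot to 76 mm up, shoulder to 84 mm, cap 28 mm in diameter on top, 104 mm tall in all, 70 to 170 g. Grip it on the white body 50 to 70 mm up. Origin: centre of its underside; z up its axis.
- bottle_yellow: Loose dropper bottle, slim and standing, white plastic with a yellow cap and a yellow band low on the body. Straight round body 46 mm in diameter from the foot to 76 mm up, shoulder to 84 mm, cap 28 mm in diameter on top, 104 mm tall in all, 70 to 170 g. Grip it on the white body 50 to 70 mm up. Origin: centre of its underside; z up its axis.
- bottle_green: Loose dropper bottle, slim and standing, white plastic with a green cap and a green band low on the body. Straight round body 46 mm in diameter from the foot to 76 mm up, shoulder to 84 mm, cap 28 mm in diameter on top, 104 mm tall in all, 70 to 170 g. Grip it on the white body 50 to 70 mm up. Origin: centre of its underside; z up its axis.
- caddy_red: Red open kit caddy, fixed; 164 (x) by 84 (y) by 42 mm high, walls and floor 4 mm, a cross wall parting two bays of 76 by 76 mm inside. The bay nearer the robot is empty; the far one (its middle 80 mm along +x) holds petri dishes and a cork strip below the rim. Origin: at bench height under the middle of the EMPTY bay (floor 4 mm above it); x runs along the caddy, z up.
- caddy_blue: Blue open kit caddy, fixed; 164 (x) by 84 (y) by 42 mm high, walls and floor 4 mm, a cross wall parting two bays of 76 by 76 mm inside. The bay nearer the robot is empty; the far one (its middle 80 mm along +x) holds petri dishes and a cork strip below the rim. Origin: at bench height under the middle of the EMPTY bay (floor 4 mm above it); x runs along the caddy, z up.
- caddy_yellow: Yellow open kit caddy, fixed; 164 (x) by 84 (y) by 42 mm high, walls and floor 4 mm, a cross wall parting two bays of 76 by 76 mm inside. The bay nearer the robot is empty; the far one (its middle 80 mm along +x) holds petri dishes and a cork strip below the rim. Origin: at bench height under the middle of the EMPTY bay (floor 4 mm above it); x runs along the caddy, z up.
- caddy_green: Green open kit caddy, fixed; 164 (x) by 84 (y) by 42 mm high, walls and floor 4 mm, a cross wall parting two bays of 76 by 76 mm inside. The bay nearer the robot is empty; the far one (its middle 80 mm along +x) holds petri dishes and a cork strip below the rim. Origin: at bench height under the middle of the EMPTY bay (floor 4 mm above it); x runs along the caddy, z up.
- jar_red: Loose squat specimen jar, cream-coloured, with a wide red lid: 66 mm in diameter, 58 mm tall, not one of the bottles; it stands among them and must stay where it is. Origin: centre of its underside; z up.
- jar_blue: Loose squat specimen jar, cream-coloured, with a wide blue lid: 66 mm in diameter, 58 mm tall, not one of the bottles; it stands among them and must stay where it is. Origin: centre of its underside; z up.
There are look-alikes about, which are no part of the job. What is shaped like the caddy_green but pink is not meant. Leave any purple look-alike of the bottle_blue alone.

How it is judged:
At the end, for the whole second after the job is handed in: Every bottle stands upright (within 0.1 rad), released and at rest, on the floor of the empty bay of the caddy of its own colour (its centre within 25 mm of the bay's middle, its underside less than 12 mm above the bench), and both specimen jars are within 30 mm of where they started (horizontal distance between bottle_red and caddy_red below 0.025 m and height (world z) of each of bottle_red, bottle_blue, bottle_yellow, bottle_green below 0.012 m and angle between each of bottle_red, bottle_blue, bottle_yellow, bottle_green's own z axis and vertical below 0.1 rad and linear speed of each of bottle_red, bottle_blue, bottle_yellow, bottle_green below 0.02 m/s and horizontal distance between bottle_blue and caddy_blue below 0.025 m and horizontal distance between bottle_yellow and caddy_yellow below 0.025 m and horizontal distance between bottle_green and caddy_green below 0.025 m and distance of each of jar_red, jar_blue from where it was at the start of the episode below 0.03 m); the robot touches nothing.
It fails at once if a bottle is let go or thrown while its underside is more than 35 mm above the bench ((height (world z) of bottle_red above 0.035 m and contact force between the fingers and bottle_red below 0.05 N) or (height (world z) of bottle_blue above 0.035 m and contact force between the fingers and bottle_blue below 0.05 N) or (height (world z) of bottle_yellow above 0.035 m and contact force between the fingers and bottle_yellow below 0.05 N) or (height (world z) of bottle_green above 0.035 m and contact force between the fingers and bottle_green below 0.05 N)).
It fails at once if a bottle is tipped more than 40 degrees (angle between any of bottle_red, bottle_blue, bottle_yellow, bottle_green's own z axis and vertical above 0.7 rad).
It fails at once if a specimen jar is moved more than 30 mm (distance of any of jar_red, jar_blue from where it was at the start of the episode above 0.03 m).
It also fails if it takes over 120 s, if anything falls off the work surface, if the arm or the gripper's body presses on something with over 40 N, if the wrist force passes 120 N, or if a joint passes its speed limit or range.

### The arm

A 7-joint arm with a two-finger parallel gripper is mounted at the origin on the work surface. World frame = base frame: x ahead of the robot, y to its left, z up, the work surface at z = 0. Lengths are in m, angles in rad, forces in N, time in s.
With the tool pointing down it reaches from about 0.425 to 0.825 m from the base axis. Payload 3.6 kg.
Tool frame: the origin (TCP) lies at the very end of the fingers, on their centre line; the grasp point (between the pads) lies 19 mm behind it; z points along the fingers, y is the line along which they close (so a half turn about z gives the same grasp; the last joint's range is limited). The gripper opens to 85 mm and grips with 20 to 120 N. Pads are 22 mm wide; open, the fingers measure 114 mm over their backs; the gripper's body (76 mm by 85 mm) begins 54 mm behind the grasp point. The pads swing forward as they close: fully open they stand 13 mm farther back than shut.
Start: joints at [1.165, 0.615, -0.013, 1.423, 0.008, 1.103, -0.04], TCP at [0.241, -0.604, 0.231] pointing down, gripper open.
Joint ranges: [-3.12, 3.12], [-0.3, 2.06], [-1.34, 1.32], [0.26, 2.42], [-1.36, 4.5], [0.01, 1.98], [-2.84, 2.84]. Speed limits (rad/s): [2.79, 2.79, 3.14, 3.14, 3.14, 3.14, 3.14].

### API

Orientations are given as [roll, pitch, yaw] about the fixed x, y, z axes, in that order (R = Rz(yaw) Ry(pitch) Rx(roll)).
In Python, from cell import get_obs, read_camera, camera_params, finish_job, look_for, tip_of gives the robot as it stands.
- The arm moves only by the tool move_arm, never from a script. Its argument "plan" is a list that holds one entry, the list of rows, each a list of 7 numbers: the shift along the tool's x, y, z normalised to -1 to 1, where 1 is 20 mm, then the turn, a rotation vector about the tool's x, y, z normalised to -1 to 1, where 1 is 0.08 rad, then the gripper's target within -1 to 1 (shut at 1, half-way at 0, fully open at -1). A call has 1 to 8 rows; each row shifts and turns the commanded pose from where the row before left it, along the tool's axes as they then stand; what a row does not reach is not made up. A row lasts 1/12 s, in which the tool goes at most 41.7 mm and 7.16 degrees, less where a joint would pass 70% of its speed; a pose out of reach is approached as far as the arm can. A call with a number of a shift or a turn outside -1 to 1 is refused whole. A call with a gripper value outside its range is refused whole. The fingers move at their own pace and stop on an object; "newtons" is the grip in N (left out, the last holds). Time passes only in rows, so rows that do not move let the fingers close. It gives the time, the measured TCP pose, the force, the opening and the grip force at its end, in the units of the state.
- get_obs(): the state, without advancing time (a new reading comes with each control period).
- read_camera(name): name is "scene" or "top" or "wrist"; returns the picture (480x640x3 uint8, red, green, blue); there is no depth.
- camera_params(name): a dict with "fov_y" (degrees; the focal length in pixels is half the picture's height over the tangent of half this angle, whatever the lens; pixels are square), "cx", "cy" (the principal point, pixels), "xyz" and "rotation" of the camera in the world. Camera axes: x right, y down, z forward; pixel columns grow to the right and rows downward; lengths in m; the calibration is good to about 2 mm. The wrist camera is an equidistant fisheye: a pixel r from the principal point sees the ray r / f radians off the axis. A picture is of the moment at which its call begins: read the wrist's pose just before it. camera_params takes no time and is no camera call; for the wrist camera it gives the pose at the moment of the call.
- finish_job(): hands the job in; it is judged then, once.
Trained networks look in the newest picture that a camera, given by its name, has taken for a name from the list of things; names that differ only in an ending like _2 or _b are one class to them, and where a whole thing is asked for, a point or a joint stands for the part that bears it (a point fixed in the world has none). Each returns a list of dicts, best first, with "p" (0 to 1); they miss things now and then, are a little off and sometimes report something else, mostly with a low value. They report only what shows in the picture. A call takes as long as a camera call. They do not tell look-alikes from the thing itself.
- look_for(camera, label): "bbox" ([left, top, right, bottom] in pixels, round what is visible of it).
- tip_of(camera, label): "centre" ([column, row] in pixels: a listed point, or the origin of a listed thing).
The state is a dict: "time_s": time; "joint_positions": joint angles; "joint_velocities": joint speeds; "joint_efforts": joint torques, N m; "tool_pos": TCP position; "tcp_rot": TCP orientation; "ft_force": force on the tool from outside, world axes, zero at the start; "moment": the same for the moment, N m; "opening": finger opening in m; "gripper_force": force on a finger pad.
Only numpy, scipy, OpenCV 4.12 (cv2) and the standard library are available. Lean on these libraries where they do the work, as an engineer would, in place of code of your own. Each camera call takes 0.05 s, during which the arm holds its last target. There are 200 camera calls.

## Working session

There is one attempt and no reset: what is moved stays moved. The work goes in short steps, Python scripts to look and compute and a tool call to move; the robot and the scene stay as the last step left them, time stands still between calls to the robot, and variables do not carry over. Pictures are saved under pics/ and viewed, at most 14 in all, crops included, and the job is handed in when it is done.

Besides the shell and the picture viewer there is one more tool, called after ">>>" as a command line: name --argument value ..., lists and objects as JSON in quotes. move_arm: Moves the arm, as the interface text tells. Its arguments: {"type":"object","properties":{"plan":{"type":"array","items":{"type":"array","items":{"type":"array","items":{"type":"number"}}}},"newtons":{"type":"number"}},"required":["plan"]}

```bash
mkdir -p pics; ls; cat > h.py <<'E'
import numpy as np, cv2
from cell import *
def snap(cam,fn):
    im=read_camera(cam); cv2.imwrite('pics/'+fn,cv2.cvtColor(im,cv2.COLOR_RGB2BGR)); return im
def ray(cam,px,P=None):
    P=P or camera_params(cam); f=240/np.tan(np.radians(P['fov_y'])/2)
    d=np.array([px[0]-P['cx'],px[1]-P['cy']])
    if cam=='wrist':
        r=np.hypot(*d); t=r/f; v=np.array([*(d/max(r,1e-9)*np.sin(t)),np.cos(t)])
    else: v=np.array([*(d/f),1.])
    return np.array(P['xyz']),np.array(P['rotation'])@v
def at(cam,px,z,P=None):
    o,v=ray(cam,px,P); return o+v*(z-o[2])/v[2]
E
python3 - <<'E'
from h import *
o=get_obs();print(o)
for c in['top','scene','wrist']:
    P=camera_params(c);print(c,P)
    snap(c,c+'0.png')
    for n in ['bottle_red','bottle_blue','bottle_yellow','bottle_green','caddy_red','caddy_blue','caddy_yellow','caddy_green','jar_red','jar_blue']:
        if c=='wrist':continue
        for d in tip_of(c,n)[:3]:
            if d['p']>.2: print(c,n,np.round(d['centre'],0),round(d['p'],2),np.round(at(c,d['centre'],0)[:2],3))
E
```

```text
pics
{'time_s': 0.0, 'joint_positions': array([ 1.1645304 ,  0.61589264, -0.01260984,  1.42492559,  0.008119  ,
        1.10339004, -0.04039686]), 'joint_velocities': array([ 0.00066301,  0.00158942, -0.00081861,  0.00100928,  0.00081653,
        0.00124655,  0.00141759]), 'joint_efforts': array([ 4.28752846e-04, -4.69208336e+01,  2.58931490e-01, -1.71030432e+01,
        9.86267463e-03,  9.65919957e-03,  5.68472288e-06]), 'tool_pos': array([ 0.24067063, -0.60297039,  0.23014657]), 'tcp_rot': array([-3.13902825e+00,  5.79324817e-05,  3.79839110e-01]), 'ft_force': array([-0.11678414,  0.15590989,  0.59924612]), 'moment': array([-0.00475401, -0.01946647, -0.03083629]), 'gripper_force': 0.0, 'opening': 0.08527269956158685}
top {'fov_y': 43.2232831002504, 'cx': 326.1970060264716, 'cy': 242.70674814080286, 'xyz': array([ 0.27396142, -0.00808056,  1.53974251]), 'rotation': array([-3.06538268e+00, -4.25776825e-04, -1.56720387e+00])}Traceback (most recent call last):
  File "<stdin>", line 9, in <module>
  File "h.py", line 13, in at
    o,v=ray(cam,px,P); return o+v*(z-o[2])/v[2]
                                           ~^^^
IndexError: invalid index to scalar variable.
```

```bash
sed -i "s/np.array(P\['rotation'\])@v/Rotation.from_euler('xyz',P['rotation']).as_matrix()@v/; 1a from scipy.spatial.transform import Rotation" h.py
python3 - <<'E'
from h import *
for c in['top','scene']:
    P=camera_params(c);print(c,P)
    snap(c,c+'0.png')
    for n in ['bottle_red','bottle_blue','bottle_yellow','bottle_green','caddy_red','caddy_blue','caddy_yellow','caddy_green','jar_red','jar_blue']:
        for d in tip_of(c,n)[:3]:
            if d['p']>.2: print(c,n,np.round(d['centre'],0),round(d['p'],2),np.round(at(c,d['centre'],0)[:2],3))
E
```

```text
top {'fov_y': 43.2232831002504, 'cx': 326.1970060264716, 'cy': 242.70674814080286, 'xyz': array([ 0.27396142, -0.00808056,  1.53974251]), 'rotation': array([-3.06538268e+00, -4.25776825e-04, -1.56720387e+00])}
top bottle_red [446. 249.] 0.75 [ 0.376 -0.313]
top bottle_blue [301. 203.] 0.9 [0.493 0.056]
top bottle_blue [297. 243.] 0.66 [0.39  0.067]
top bottle_yellow [352. 210.] 0.66 [ 0.475 -0.074]
top bottle_green [195. 247.] 0.93 [0.379 0.327]
top caddy_red [187. 167.] 0.87 [0.586 0.351]
top caddy_blue [279. 154.] 0.93 [0.619 0.114]
top caddy_yellow [470. 172.] 0.65 [ 0.576 -0.379]
top caddy_green [366. 150.] 0.92 [ 0.632 -0.11 ]
top caddy_green [444. 351.] 0.74 [ 0.12  -0.305]
top jar_red [251. 225.] 0.96 [0.436 0.184]
top jar_blue [400. 223.] 0.72 [ 0.442 -0.196]
scene {'fov_y': 56.19306235744034, 'cx': 322.90694604411476, 'cy': 240.3977501550093, 'xyz': array([ 1.08530279, -0.13370853,  0.58863235]), 'rotation': array([-2.23846204, -0.008321  ,  1.40119462])}
scene bottle_red [170. 269.] 0.59 [ 0.392 -0.312]
scene bottle_blue [368. 283.] 0.8 [0.492 0.059]
scene bottle_blue [360. 248.] 0.79 [0.388 0.069]
scene bottle_yellow [299. 287.] 0.98 [ 0.482 -0.07 ]
scene bottle_green [475. 234.] 0.91 [0.379 0.326]
scene bottle_green [169. 268.] 0.34 [ 0.387 -0.314]
scene caddy_red [538. 303.] 0.58 [0.591 0.35 ]
scene caddy_blue [412. 332.] 0.71 [0.621 0.103]
scene caddy_blue [288. 362.] 0.55 [ 0.646 -0.109]
scene caddy_yellow [122. 346.] 0.71 [ 0.572 -0.372]
scene caddy_yellow [421. 256.] 0.55 [0.431 0.186]
scene caddy_green [290. 360.] 0.97 [ 0.643 -0.106]
scene caddy_green [184. 198.] 0.79 [ 0.136 -0.303]
scene jar_red [419. 258.] 0.76 [0.436 0.18 ]
scene jar_blue [228. 280.] 0.85 [ 0.443 -0.201]
scene jar_blue [122. 349.] 0.73 [ 0.577 -0.37 ]
```

View pics/top0.png

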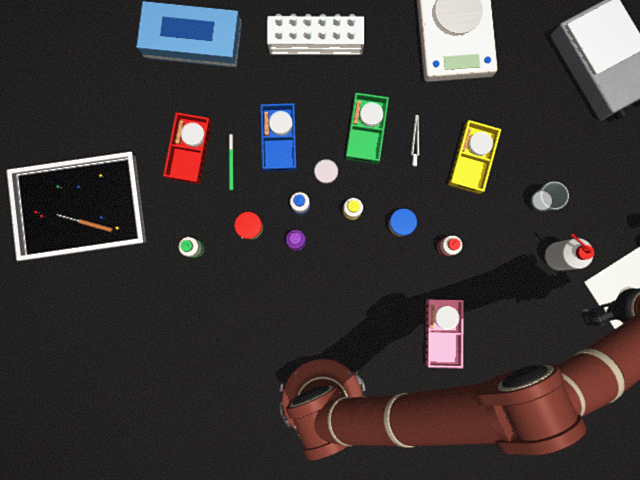

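View pics/scene0.png

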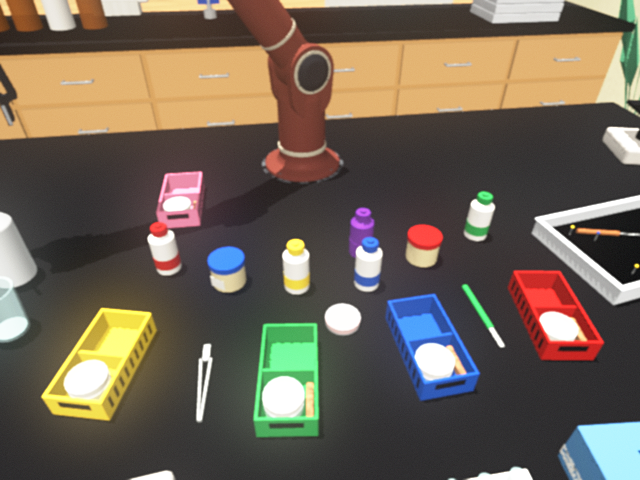

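The top picture shows the bottles at about: red cap (452,244), blue (299,201), yellow (353,208), green (188,245). The look-alikes are the purple bottle (295,239), the red jar (248,225), the blue jar (403,222), the red-tipped wash bottle (585,252) and the pink caddy (445,333). I choose the slim white bottles, and the red, blue, green and yellow caddies at the top, whose near bays are the lower halves in the picture.

Next I refine the positions by colour and check the choice in one crop.

```bash
python3 - <<'E'
from h import *
im=cv2.cvtColor(cv2.imread('pics/top0.png'),cv2.COLOR_BGR2HSV)
sc=cv2.cvtColor(cv2.imread('pics/scene0.png'),cv2.COLOR_BGR2HSV)
hue={'red':0,'blue':110,'yellow':29,'green':68}
bot={'red':[(452,244),(159,230)],'blue':[(299,201),(371,244)],'yellow':[(353,208),(295,246)],'green':[(188,245),(485,198)]}
cad={'red':(187,147),'blue':(278,136),'yellow':(475,156),'green':(367,127)}
PT,PS=camera_params('top'),camera_params('scene')
def mask(I,c,h):
    d=np.abs(I[...,0].astype(int)-h); d=np.minimum(d,180-d)
    return ((d<13)&(I[...,1]>130)&(I[...,2]>60)).astype(np.uint8)
def roi(m,p,r):
    z=np.zeros_like(m); x,y=p; z[y-r:y+r+1,x-r:x+r+1]=m[y-r:y+r+1,x-r:x+r+1]; return z
for c,h in hue.items():
    m=mask(im,c,h); ys,xs=np.nonzero(roi(m,bot[c][0],11)); t=(xs.mean(),ys.mean())
    m2=mask(sc,c,h); y2,x2=np.nonzero(roi(m2,bot[c][1],13)); s=(x2.mean(),y2.mean())
    print(c,'bottle top',np.round(at('top',t,.099,PT)[:2],3),len(xs),'scene',np.round(at('scene',s,.094,PS)[:2],3),len(x2))
    pts=np.argwhere(roi(m,cad[c],45))[:,::-1].astype(np.float32)
    n,l,st,_=cv2.connectedComponentsWithStats(roi(m,cad[c],45)); k=1+st[1:,4].argmax()
    pts=np.argwhere(l==k)[:,::-1]
    w=np.array([at('top',p,.042,PT)[:2] for p in pts],np.float32)
    (cx,cy),sz,a=cv2.minAreaRect(w); b=cv2.boxPoints(((cx,cy),sz,a))
    e=max([b[1]-b[0],b[2]-b[1]],key=np.linalg.norm); e=e/np.linalg.norm(e); e*=np.sign(e[0])
    print('  caddy',np.round([cx,cy],3),np.round(sz,3),'bay',np.round(np.array([cx,cy])-.04*e,3),'yaw',round(float(np.arctan2(e[1],e[0])),2))
b=cv2.imread('pics/top0.png')[180:270,160:480]
cv2.imwrite('pics/crop0.png',cv2.resize(b,None,fx=2.5,fy=2.5,interpolation=cv2.INTER_CUBIC))
E
```

```text
red bottle top [ 0.38  -0.309] 125 scene [ 0.385 -0.316] 219
  caddy [0.627 0.341] [0.097 0.171] bay [0.587 0.348] yaw -0.18
blue bottle top [0.485 0.056] 104 scene [0.49  0.056] 209
  caddy [0.655 0.114] [0.174 0.088] bay [0.615 0.112] yaw 0.04
yellow bottle top [ 0.466 -0.071] 133 scene [ 0.476 -0.074] 217
  caddy [ 0.607 -0.38 ] [0.094 0.177] bay [ 0.568 -0.369] yaw -0.28
green bottle top [0.376 0.325] 99 scene [0.379 0.325] 160
  caddy [ 0.679 -0.11 ] [0.088 0.174] bay [ 0.64  -0.104] yaw -0.14
```

View pics/crop0.png

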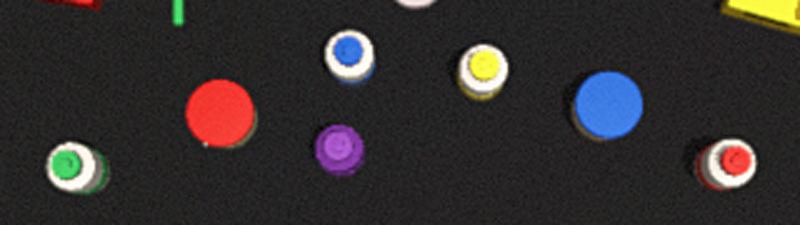

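The crop shows the four slim white bottles: red (736,160), blue (348,50), yellow (484,65) and green (67,165). The purple look-alike (340,148) and the jar lids (221,113) and (608,104) are clearly different things. Now going to the red bottle.

>>> move_arm --plan '[[[0, 0, 0, 0, 0, 0.95, -1], [0, 0, 0, 0, 0, 0.95, -1], [0, 0, 0, 0, 0, 0.95, -1], [0, 0, 0, 0, 0, 0.95, -1], [0, 0, 0, 0, 0, 0.95, -1], [0.5, -1, 0, 0, 0, 0, -1], [0.5, -1, 0, 0, 0, 0, -1], [0.5, -1, 0, 0, 0, 0, -1]]]'

```text
time_s: 1.87
tool_pos: [0.2711, -0.5431, 0.2312]
tcp_rot: [-3.142, -0.0, -0.001]
ft_force: [0.6, -0.7, 0.9]
opening: 0.0856
gripper_force: 0.0
```

>>> move_arm --plan '[[[0.5, -1, 0, 0, 0, 0, -1], [0.5, -1, 0, 0, 0, 0, -1], [0.5, -1, 0, 0, 0, 0, -1], [0.5, -1, 0, 0, 0, 0, -1], [0.5, -1, 0, 0, 0, 0, -1], [0.5, -1, 0, 0, 0, 0, -1], [0.5, -1, 0, 0, 0, 0, -1], [0.5, -1, 0, 0, 0, 0, -1]]]'

```text
time_s: 2.53
tool_pos: [0.3515, -0.3827, 0.2315]
tcp_rot: [3.141, -0.0, -0.0]
ft_force: [-0.7, 0.5, -0.2]
opening: 0.0858
gripper_force: 0.0
```

>>> move_arm --plan '[[[0.5, -1, 0.5, 0, 0, 0, -1], [0.5, -1, 0.5, 0, 0, 0, -1], [0.5, -1, 0.5, 0, 0, 0, -1], [0.2, -0.5, 0, 0, 0, 0, -1], [0, 0, 0, 0, 0, 0, -1], [0, 0, 0, 0, 0, 0, -1]]]'

```text
time_s: 3.03
tool_pos: [0.3852, -0.3145, 0.202]
tcp_rot: [3.14, -0.001, 0.0]
ft_force: [-0.0, -0.5, -0.1]
opening: 0.0853
gripper_force: 0.0
```

```bash
cat > wc.py <<'E'
from h import *
def wcap(fn,c,z=.104):
    P=camera_params('wrist'); im=snap('wrist',fn); print('tcp',np.round(get_obs()['tool_pos'],4))
    for n in ['bottle_'+c,'caddy_'+c]:
        for d in tip_of('wrist',n)[:2]:
            print(n,np.round(d['centre']),round(d['p'],2),np.round(at('wrist',d['centre'],0,P)[:2],3))
    I=cv2.cvtColor(im,cv2.COLOR_RGB2HSV); h={'red':0,'blue':110,'yellow':29,'green':68}[c]
    d=np.abs(I[...,0].astype(int)-h); d=np.minimum(d,180-d)
    n,l,st,ce=cv2.connectedComponentsWithStats(((d<13)&(I[...,1]>130)&(I[...,2]>60)).astype(np.uint8))
    for k in range(1,n):
        if st[k,4]>150: print('blob',np.round(ce[k]),st[k,4],np.round(at('wrist',ce[k],z,P)[:2],3))
E
python3 -c "
from wc import *; wcap('w1.png','red')"
```

```text
tcp [ 0.3847 -0.3154  0.2021]
bottle_red [322. 215.] 0.62 [ 0.382 -0.317]
blob [322. 201.] 245 [ 0.414 -0.316]
blob [322. 244.] 1360 [ 0.384 -0.316]
blob [142. 453.] 1707 [ 0.154 -0.127]
```

View pics/w1.png

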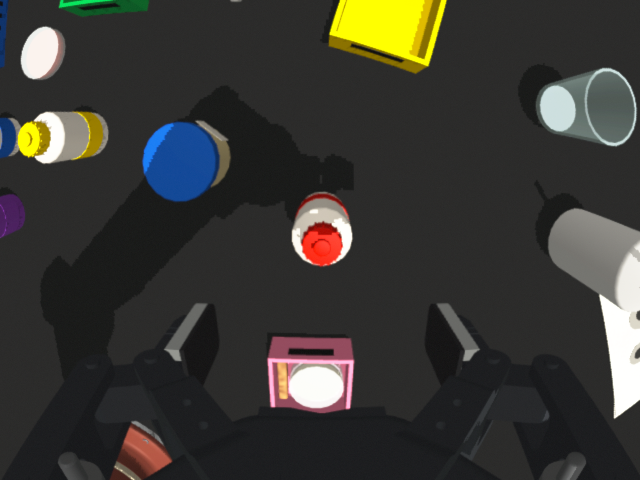

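The wrist picture shows the red cap at (322,244), which puts the bottle at (0.384, -0.316), between the open fingers. Descending and gripping.

>>> move_arm --plan '[[[0, 0, 1, 0, 0, 0, -1], [0, 0, 1, 0, 0, 0, -1], [0, 0, 1, 0, 0, 0, -1], [0, 0, 1, 0, 0, 0, -1], [0, 0, 1, 0, 0, 0, -1], [0, 0, 1, 0, 0, 0, -1], [0, 0, 1, 0, 0, 0, -1], [0, 0, 0.8, 0, 0, 0, -1]]]' --newtons 40

```text
time_s: 3.85
tool_pos: [0.3843, -0.3153, 0.0443]
tcp_rot: [3.141, 0.0, -0.003]
ft_force: [0.1, 1.2, -0.1]
opening: 0.0857
gripper_force: 0.0
```

>>> move_arm --plan '[[[0, 0, 0, 0, 0, 0, 0.5], [0, 0, 0, 0, 0, 0, 1], [0, 0, 0, 0, 0, 0, 1], [0, 0, 0, 0, 0, 0, 1], [0, 0, 0, 0, 0, 0, 1], [0, 0, 0, 0, 0, 0, 1], [0, 0, 0, 0, 0, 0, 1], [0, 0, 0, 0, 0, 0, 1]]]' --newtons 40

```text
time_s: 4.52
tool_pos: [0.3857, -0.3146, 0.0467]
tcp_rot: [3.139, -0.002, -0.001]
ft_force: [-0.7, -0.2, 7.0]
opening: 0.0451
gripper_force: 41.6
```

>>> move_arm --plan '[[[0, 0, -0.5, 0, 0, 0, 1], [0, 0, -1, 0, 0, 0, 1], [0, 0, -1, 0, 0, 0, 1], [0, 0, -1, 0, 0, 0, 1], [0, 0, -1, 0, 0, 0, 1], [0, 0, -1, 0, 0, 0, 1], [0, 0, -1, 0, 0, 0, 1], [0, 0, -0.5, 0, 0, 0, 1]]]'

```text
time_s: 5.18
tool_pos: [0.3856, -0.3139, 0.1881]
tcp_rot: [3.14, -0.003, 0.0]
ft_force: [0.5, 0.4, -1.7]
opening: 0.0447
gripper_force: 41.4
```

>>> move_arm --plan '[[[0.3, -0.5, 0, 0, 0, 0, 1], [0.3, -1, 0, 0, 0, 0, 1], [0.3, -1, 0, 0, 0, 0, 1], [0.3, -1, 0, 0, 0, 0, 1], [0.3, -1, 0, 0, 0, 0, 1], [0.3, -1, 0, 0, 0, 0, 1], [0.3, -1, 0, 0, 0, 0, 1], [0.3, -1, 0, 0, 0, 0, 1]]]'

```text
time_s: 5.85
tool_pos: [0.4325, -0.1611, 0.1846]
tcp_rot: [-3.14, 0.002, 0.001]
ft_force: [0.6, -0.3, -1.3]
opening: 0.0447
gripper_force: 41.4
```

>>> move_arm --plan '[[[0.3, -1, 0, 0, 0, 0, 1], [0.3, -1, 0, 0, 0, 0, 1], [0.3, -1, 0, 0, 0, 0, 1], [0.3, -1, 0, 0, 0, 0, 1], [0.3, -1, 0, 0, 0, 0, 1], [0.3, -1, 0, 0, 0, 0, 1], [0.3, -1, 0, 0, 0, 0, 1], [0.3, -1, 0, 0, 0, 0, 1]]]'

```text
time_s: 6.52
tool_pos: [0.48, -0.0014, 0.1845]
tcp_rot: [-3.141, 0.003, 0.001]
ft_force: [0.2, -0.2, -1.5]
opening: 0.0451
gripper_force: 41.4
```

>>> move_arm --plan '[[[0.3, -1, 0, 0, 0, 0, 1], [0.3, -1, 0, 0, 0, 0, 1], [0.3, -1, 0, 0, 0, 0, 1], [0.3, -1, 0, 0, 0, 0, 1], [0.3, -1, 0, 0, 0, 0, 1], [0.3, -1, 0, 0, 0, 0, 1], [0.3, -1, 0, 0, 0, 0, 1], [0.3, -1, 0, 0, 0, 0, 1]]]'

```text
time_s: 7.18
tool_pos: [0.5277, 0.1583, 0.1843]
tcp_rot: [3.141, 0.003, 0.001]
ft_force: [-0.3, -0.1, -1.7]
opening: 0.0451
gripper_force: 41.4
```

>>> move_arm --plan '[[[0.3, -1, 0, 0, 0, 0, 1], [0.3, -1, 0, 0, 0, 0, 1], [0.3, -1, 0, 0, 0, 0, 1], [0.3, -1, 0, 0, 0, 0, 1], [0.3, -1, 0, 0, 0, 0, 1], [0.3, -1, 0, 0, 0, 0, 1], [0.2, -1, 0, 0, 0, 0, 1], [0, 0, 0, 0, 0, 0, 1]]]'

```text
time_s: 7.85
tool_pos: [0.5665, 0.3037, 0.1837]
tcp_rot: [-3.137, 0.003, 0.007]
ft_force: [-0.3, 2.1, -2.5]
opening: 0.0449
gripper_force: 41.4
```

>>> move_arm --plan '[[[0.4, -0.8, 0, 0, 0, 0, 1], [0.4, -0.8, 0, 0, 0, 0, 1], [0.3, -0.7, 0, 0, 0, 0, 1], [0, 0, 0, 0, 0, 0, 1]]]'

```text
time_s: 8.18
tool_pos: [0.5894, 0.3468, 0.1837]
tcp_rot: [-3.139, 0.003, 0.004]
ft_force: [-0.7, 1.0, -2.9]
opening: 0.0447
gripper_force: 41.5
```

```bash
python3 -c "
from wc import *; wcap('w2.png','red')"
```

```text
tcp [0.5891 0.3445 0.1837]
bottle_red [324. 275.] 0.76 [0.532 0.343]
caddy_red [319. 213.] 0.83 [0.591 0.348]
blob [324. 179.] 16567 [0.635 0.345]
blob [322. 376.] 5937 [0.492 0.345]
```

View pics/w2.png

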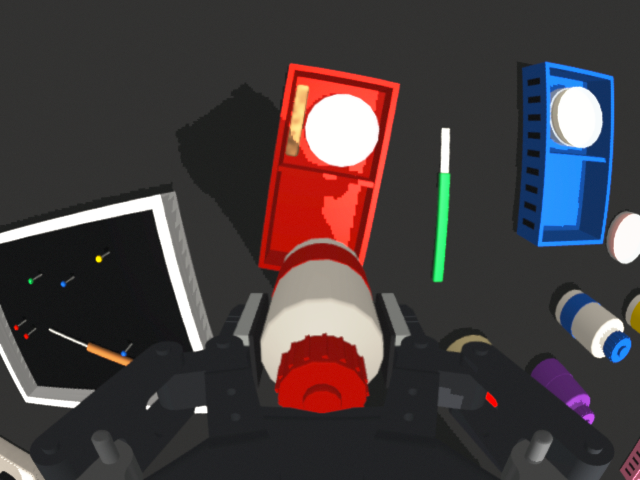

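The wrist picture shows the red bottle held upright above the red caddy. The far rim corners are at (289,65) and (399,85), and the cross wall runs from (277,165) to (377,185).

```bash
python3 -c "
from h import *
f=at('wrist',(344,75),.042)[:2]; c=at('wrist',(327,174),.042)[:2]; e=(f-c)/np.linalg.norm(f-c)
print(f,c,np.linalg.norm(f-c),c-.04*e)"
```

```text
[0.70759399 0.32297608] [0.63125601 0.33567598] 0.07738716549958294 [0.59179832 0.34224032]
```

>>> move_arm --plan '[[[0.1, 0, 1, 0, 0, 0, 1], [0, 0, 1, 0, 0, 0, 1], [0, 0, 1, 0, 0, 0, 1], [0, 0, 1, 0, 0, 0, 1], [0, 0, 1, 0, 0, 0, 1], [0, 0, 1, 0, 0, 0, 1], [0, 0, 0.4, 0, 0, 0, 1], [0, 0, 0, 0, 0, 0, 1]]]'

```text
time_s: 9.0
tool_pos: [0.5912, 0.34, 0.0548]
tcp_rot: [3.138, 0.005, -0.001]
ft_force: [-0.5, -0.5, -2.9]
opening: 0.0449
gripper_force: 41.4
```

>>> move_arm --plan '[[[0, -0.15, 0.1, 0, 0, 0, 1], [0, 0, 0.1, 0, 0, 0, 1], [0, 0, 0, 0, 0, 0, 1], [0, 0, 0, 0, 0, 0, 1]]]'

```text
time_s: 9.33
tool_pos: [0.5936, 0.3458, 0.0546]
tcp_rot: [-3.14, -0.002, 0.0]
ft_force: [0.4, -0.0, -0.6]
opening: 0.0447
gripper_force: 41.5
```

>>> move_arm --plan '[[[0, 0, 0.1, 0, 0, 0, 1], [0, 0, 0.1, 0, 0, 0, 1], [0, 0, 0, 0, 0, 0, 1], [0, 0, 0, 0, 0, 0, 1]]]'

```text
time_s: 9.67
tool_pos: [0.5938, 0.3456, 0.0508]
tcp_rot: [-3.141, -0.002, -0.0]
ft_force: [-1.6, -0.5, 5.5]
opening: 0.0449
gripper_force: 42.1
```

Now in contact with the bay floor. Releasing and rising.

>>> move_arm --plan '[[[0, 0, 0, 0, 0, 0, 0.4], [0, 0, 0, 0, 0, 0, 0], [0, 0, 0, 0, 0, 0, -0.5], [0, 0, 0, 0, 0, 0, -1], [0, 0, 0, 0, 0, 0, -1], [0, 0, 0, 0, 0, 0, -1], [0, 0, 0, 0, 0, 0, -1]]]'

```text
time_s: 10.25
tool_pos: [0.593, 0.3453, 0.049]
tcp_rot: [3.141, 0.0, -0.0]
ft_force: [0.1, -0.6, 0.3]
opening: 0.0854
gripper_force: 0.0
```

>>> move_arm --plan '[[[0, 0, -0.5, 0, 0, 0, -1], [0, 0, -1, 0, 0, 0, -1], [0, 0, -1, 0, 0, 0, -1], [0, 0, -1, 0, 0, 0, -1], [0, 0, -1, 0, 0, 0, -1], [0, 0, -1, 0, 0, 0, -1], [0, 0, -1, 0, 0, 0, -1], [0, 0, -1, 0, 0, 0, -1]]]'

```text
time_s: 10.92
tool_pos: [0.5931, 0.3453, 0.2013]
tcp_rot: [-3.141, -0.001, -0.0]
ft_force: [0.3, 0.1, -0.6]
opening: 0.0852
gripper_force: 0.0
```

```bash
cat > wv.py <<'E'
from h import *
import sys
def two(names,fn):
    for c in['top','scene']:
        P=camera_params(c); snap(c,c+fn)
        for n in names:
            for d in tip_of(c,n)[:2]:
                if d['p']>.3: print(c,n,np.round(d['centre']),round(d['p'],2),np.round(at(c,d['centre'],.004,P)[:2],3))
E
python3 -c "
from wv import *; two(['bottle_red','caddy_red','jar_blue','jar_red'],'1.png')"
```

```text
top bottle_red [188. 164.] 0.94 [0.592 0.347]
top caddy_red [186. 166.] 0.96 [0.589 0.353]
top jar_blue [402. 222.] 0.6 [ 0.445 -0.2  ]
top jar_red [253. 228.] 0.59 [0.429 0.179]
scene bottle_red [536. 304.] 0.58 [0.598 0.342]
scene caddy_red [537. 302.] 0.63 [0.593 0.347]
scene jar_blue [226. 281.] 0.72 [ 0.448 -0.204]
scene jar_red [418. 258.] 0.75 [0.443 0.175]
```

View pics/scene1.png

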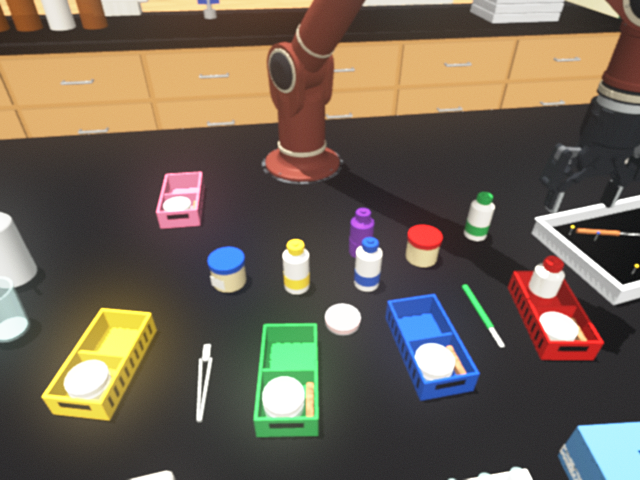

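The scene picture shows the red bottle upright in the red caddy at (548,280), with everything else unmoved. Next is the green bottle at (0.378, 0.325).

>>> move_arm --plan '[[[-1, 0.1, 0, 0, 0, 0, -1], [-1, 0.1, 0, 0, 0, 0, -1], [-1, 0.1, 0, 0, 0, 0, -1], [-1, 0.1, 0, 0, 0, 0, -1], [-1, 0.1, 0, 0, 0, 0, -1], [-1, 0.1, 0, 0, 0, 0, -1], [-1, 0.1, 0, 0, 0, 0, -1], [-1, 0.1, 0, 0, 0, 0, -1]]]'

```text
time_s: 12.08
tool_pos: [0.432, 0.3291, 0.199]
tcp_rot: [3.141, 0.0, -0.0]
ft_force: [0.6, 0.7, 0.5]
opening: 0.0855
gripper_force: 0.0
```

>>> move_arm --plan '[[[-1, 0.1, 0, 0, 0, 0, -1], [-1, 0.1, 0, 0, 0, 0, -1], [-0.7, 0, 0, 0, 0, 0, -1], [0, 0, 0, 0, 0, 0, -1], [0, 0, 0, 0, 0, 0, -1]]]'

```text
time_s: 12.5
tool_pos: [0.379, 0.3256, 0.1994]
tcp_rot: [-3.141, -0.0, 0.001]
ft_force: [0.8, -0.8, 0.7]
opening: 0.0855
gripper_force: 0.0
```

```bash
python3 -c "
from wc import *; wcap('w3.png','green')"
```

```text
tcp [0.38   0.3255 0.1994]
bottle_green [321. 215.] 0.94 [0.375 0.325]
blob [420.  29.] 698 [0.524 0.261]
blob [321. 199.] 162 [0.409 0.325]
blob [321. 244.] 1343 [0.379 0.325]
```

>>> move_arm --plan '[[[0, 0, 1, 0, 0, 0, -1], [0, 0, 1, 0, 0, 0, -1], [0, 0, 1, 0, 0, 0, -1], [0, 0, 1, 0, 0, 0, -1], [0, 0, 1, 0, 0, 0, -1], [0, 0, 1, 0, 0, 0, -1], [0, 0, 1, 0, 0, 0, -1], [0, 0, 0.6, 0, 0, 0, -1]]]'

```text
time_s: 13.32
tool_pos: [0.3798, 0.3247, 0.0452]
tcp_rot: [3.14, 0.001, -0.001]
ft_force: [0.1, -0.4, 0.2]
opening: 0.0856
gripper_force: 0.0
```

>>> move_arm --plan '[[[0, 0, 0, 0, 0, 0, 0.5], [0, 0, 0, 0, 0, 0, 1], [0, 0, 0, 0, 0, 0, 1], [0, 0, 0, 0, 0, 0, 1], [0, 0, 0, 0, 0, 0, 1], [0, 0, 0, 0, 0, 0, 1], [0, 0, 0, 0, 0, 0, 1], [0, 0, 0, 0, 0, 0, 1]]]'

```text
time_s: 13.98
tool_pos: [0.3801, 0.326, 0.0484]
tcp_rot: [-3.14, -0.002, -0.0]
ft_force: [0.7, -0.2, 5.6]
opening: 0.0445
gripper_force: 41.5
```

>>> move_arm --plan '[[[0, 0, -0.5, 0, 0, 0, 1], [0, 0, -1, 0, 0, 0, 1], [0, 0, -1, 0, 0, 0, 1], [0, 0, -1, 0, 0, 0, 1], [0, 0, -1, 0, 0, 0, 1], [0, 0, -1, 0, 0, 0, 1], [0, 0, -1, 0, 0, 0, 1], [0, 0, -0.5, 0, 0, 0, 1]]]'

```text
time_s: 14.65
tool_pos: [0.3792, 0.3255, 0.1898]
tcp_rot: [-3.14, -0.002, -0.0]
ft_force: [0.7, -0.1, -1.5]
opening: 0.0448
gripper_force: 41.3
```

>>> move_arm --plan '[[[0.6, 0.6, 0, 0, 0, 0, 1], [0.6, 1, 0, 0, 0, 0, 1], [0.6, 1, 0, 0, 0, 0, 1], [0.6, 1, 0, 0, 0, 0, 1], [0.6, 1, 0, 0, 0, 0, 1], [0.6, 1, 0, 0, 0, 0, 1], [0.6, 1, 0, 0, 0, 0, 1], [0.6, 1, 0, 0, 0, 0, 1]]]'

```text
time_s: 15.32
tool_pos: [0.4745, 0.172, 0.1874]
tcp_rot: [3.141, 0.002, 0.0]
ft_force: [0.1, -0.9, -1.6]
opening: 0.0448
gripper_force: 41.3
```

>>> move_arm --plan '[[[0.6, 1, 0, 0, 0, 0, 1], [0.6, 1, 0, 0, 0, 0, 1], [0.6, 1, 0, 0, 0, 0, 1], [0.6, 1, 0, 0, 0, 0, 1], [0.6, 1, 0, 0, 0, 0, 1], [0.6, 1, 0, 0, 0, 0, 1], [0.6, 1, 0, 0, 0, 0, 1], [0.6, 1, 0, 0, 0, 0, 1]]]'

```text
time_s: 15.98
tool_pos: [0.5704, 0.0124, 0.1872]
tcp_rot: [-3.141, 0.002, 0.0]
ft_force: [0.8, -0.2, -1.0]
opening: 0.0447
gripper_force: 41.3
```

>>> move_arm --plan '[[[0.6, 1, 0, 0, 0, 0, 1], [0.6, 1, 0, 0, 0, 0, 1], [0.6, 1, 0, 0, 0, 0, 1], [0.6, 1, 0, 0, 0, 0, 1], [0.6, 1, 0, 0, 0, 0, 1], [0.4, 0.8, 0, 0, 0, 0, 1], [0, 0, 0, 0, 0, 0, 1], [0, 0, 0, 0, 0, 0, 1]]]'

```text
time_s: 16.65
tool_pos: [0.638, -0.1039, 0.1868]
tcp_rot: [-3.142, 0.002, -0.003]
ft_force: [0.2, -0.2, -0.5]
opening: 0.0449
gripper_force: 41.3
```

```bash
python3 -c "
from wc import *; wcap('w4.png','green')"
```

```text
tcp [ 0.6381 -0.102   0.1869]
bottle_green [322. 276.] 0.91 [ 0.578 -0.106]
caddy_green [322. 209.] 0.65 [ 0.643 -0.106]
blob [329. 176.] 16363 [ 0.685 -0.11 ]
blob [ 35. 269.] 702 [0.62 0.13]
blob [322. 375.] 5822 [ 0.54  -0.105]
```

View pics/w4.png

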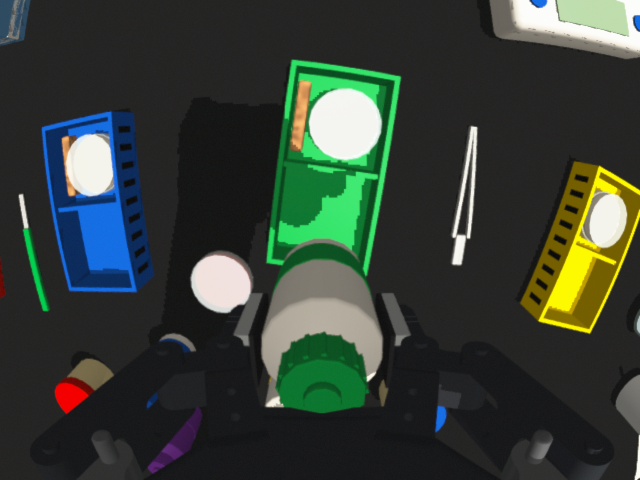

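The green bottle hangs upright above the green caddy. The far rim runs (291,61)–(400,76) and the cross wall (283,162)–(379,177).

```bash
python3 -c "
from h import *
f=at('wrist',(345.5,69),.042)[:2]; c=at('wrist',(331,170),.042)[:2]; e=(f-c)/np.linalg.norm(f-c)
print(f,c,np.linalg.norm(f-c),c-.04*e)"
```

```text
[ 0.76142586 -0.1195473 ] [ 0.68261348 -0.10881381] 0.0795399277809879 [ 0.64297935 -0.10341601]
```

>>> move_arm --plan '[[[0.1, 0.1, 1, 0, 0, 0, 1], [0, 0, 1, 0, 0, 0, 1], [0, 0, 1, 0, 0, 0, 1], [0, 0, 1, 0, 0, 0, 1], [0, 0, 1, 0, 0, 0, 1], [0, 0, 0, 0, 0, 0, 1], [0, 0, 0, 0, 0, 0, 1]]]'

```text
time_s: 17.38
tool_pos: [0.6401, -0.1031, 0.0867]
tcp_rot: [-3.14, 0.003, 0.002]
ft_force: [0.8, 0.2, -0.6]
opening: 0.0445
gripper_force: 41.3
```

>>> move_arm --plan '[[[0, 0, 0.7, 0, 0, 0, 1], [0, 0, 0.6, 0, 0, 0, 1], [0, 0, 0.3, 0, 0, 0, 1], [0, 0, 0.1, 0, 0, 0, 1], [0, 0, 0.1, 0, 0, 0, 1], [0, 0, 0, 0, 0, 0, 1], [0, 0, 0, 0, 0, 0, 1]]]'

```text
time_s: 17.97
tool_pos: [0.6416, -0.1045, 0.0525]
tcp_rot: [-3.141, -0.001, -0.0]
ft_force: [-0.7, 0.7, 2.7]
opening: 0.0444
gripper_force: 41.6
```

Contact with the floor. Releasing, rising and heading for the blue bottle (0.488, 0.056).

>>> move_arm --plan '[[[0, 0, 0, 0, 0, 0, 0.4], [0, 0, 0, 0, 0, 0, 0], [0, 0, 0, 0, 0, 0, -0.5], [0, 0, 0, 0, 0, 0, -1], [0, 0, 0, 0, 0, 0, -1], [0, 0, 0, 0, 0, 0, -1], [0, 0, 0, 0, 0, 0, -1]]]'

```text
time_s: 18.55
tool_pos: [0.641, -0.1048, 0.051]
tcp_rot: [3.142, 0.0, -0.0]
ft_force: [0.4, 0.4, 0.1]
opening: 0.0855
gripper_force: 0.0
```

>>> move_arm --plan '[[[0, 0, -0.5, 0, 0, 0, -1], [0, 0, -1, 0, 0, 0, -1], [0, 0, -1, 0, 0, 0, -1], [0, 0, -1, 0, 0, 0, -1], [0, 0, -1, 0, 0, 0, -1], [0, 0, -1, 0, 0, 0, -1], [0, 0, -1, 0, 0, 0, -1], [0, 0, -1, 0, 0, 0, -1]]]'

```text
time_s: 19.22
tool_pos: [0.641, -0.1047, 0.2032]
tcp_rot: [3.142, -0.001, -0.0]
ft_force: [0.9, -0.2, -0.3]
opening: 0.0851
gripper_force: 0.0
```

>>> move_arm --plan '[[[-0.95, -1, 0, 0, 0, 0, -1], [-0.95, -1, 0, 0, 0, 0, -1], [-0.95, -1, 0, 0, 0, 0, -1], [-0.95, -1, 0, 0, 0, 0, -1], [-0.95, -1, 0, 0, 0, 0, -1], [-0.95, -1, 0, 0, 0, 0, -1], [-0.95, -1, 0, 0, 0, 0, -1], [-1, -1, 0, 0, 0, 0, -1]]]'

```text
time_s: 19.88
tool_pos: [0.4874, 0.0562, 0.2022]
tcp_rot: [-3.141, -0.002, -0.0]
ft_force: [0.8, 0.7, 0.4]
opening: 0.0856
gripper_force: 0.0
```

```bash
python3 -c "
from wc import *; from wv import two; wcap('w5.png','blue'); two(['bottle_green','caddy_green'],'2.png')"
```

```text
tcp [0.4824 0.0617 0.2019]
bottle_blue [320. 212.] 0.58 [0.486 0.057]
bottle_blue [312. 303.] 0.57 [0.392 0.065]
caddy_blue [260.  77.] 0.57 [0.615 0.111]
blob [254.  66.] 11008 [0.606 0.098]
blob [322. 197.] 180 [0.518 0.055]
blob [320. 240.] 1289 [0.49  0.056]
blob [573. 273.] 2703 [ 0.461 -0.153]
top bottle_green [360. 146.] 0.89 [ 0.642 -0.094]
top bottle_green [190. 164.] 0.51 [0.592 0.343]
top caddy_green [443. 350.] 0.95 [ 0.122 -0.301]
top caddy_green [365. 149.] 0.76 [ 0.632 -0.108]
scene bottle_green [291. 361.] 0.86 [ 0.648 -0.105]
scene bottle_green [227. 280.] 0.39 [ 0.444 -0.202]
scene caddy_green [187. 195.] 0.82 [ 0.131 -0.295]
scene caddy_green [288. 365.] 0.61 [ 0.655 -0.11 ]
```

>>> move_arm --plan '[[[0, 0, 0, 0, 0, 0, -1], [0, 0, 0, 0, 0, 0, -1]]]'

```text
time_s: 20.5
tool_pos: [0.4884, 0.0548, 0.2012]
tcp_rot: [3.141, 0.0, -0.001]
ft_force: [-0.1, -0.1, -0.8]
opening: 0.0856
gripper_force: 0.0
```

>>> move_arm --plan '[[[0, -0.05, 1, 0, 0, 0, -1], [0, 0, 1, 0, 0, 0, -1], [0, 0, 1, 0, 0, 0, -1], [0, 0, 1, 0, 0, 0, -1], [0, 0, 1, 0, 0, 0, -1], [0, 0, 1, 0, 0, 0, -1], [0, 0, 1, 0, 0, 0, -1], [0, 0, 0.7, 0, 0, 0, -1]]]'

```text
time_s: 21.17
tool_pos: [0.4877, 0.0561, 0.0457]
tcp_rot: [3.141, 0.002, -0.0]
ft_force: [-0.6, -0.1, -1.0]
opening: 0.0855
gripper_force: 0.0
```

>>> move_arm --plan '[[[0, 0, 0, 0, 0, 0, 0.5], [0, 0, 0, 0, 0, 0, 1], [0, 0, 0, 0, 0, 0, 1], [0, 0, 0, 0, 0, 0, 1], [0, 0, 0, 0, 0, 0, 1], [0, 0, 0, 0, 0, 0, 1], [0, 0, 0, 0, 0, 0, 1], [0, 0, 0, 0, 0, 0, 1]]]'

```text
time_s: 21.83
tool_pos: [0.4891, 0.0565, 0.0484]
tcp_rot: [-3.141, -0.003, -0.0]
ft_force: [0.0, -0.5, 7.0]
opening: 0.0446
gripper_force: 41.5
```

>>> move_arm --plan '[[[0, 0, -0.5, 0, 0, 0, 1], [0, 0, -1, 0, 0, 0, 1], [0, 0, -1, 0, 0, 0, 1], [0, 0, -1, 0, 0, 0, 1], [0, 0, -1, 0, 0, 0, 1], [0, 0, -1, 0, 0, 0, 1], [0, 0, -1, 0, 0, 0, 1], [0, 0, -0.5, 0, 0, 0, 1]]]'

```text
time_s: 22.5
tool_pos: [0.4885, 0.0563, 0.19]
tcp_rot: [-3.141, -0.003, -0.0]
ft_force: [-0.0, 0.6, -1.3]
opening: 0.0445
gripper_force: 41.3
```

>>> move_arm --plan '[[[0.8, -0.35, 0, 0, 0, 0, 1], [0.8, -0.35, 0, 0, 0, 0, 1], [0.8, -0.35, 0, 0, 0, 0, 1], [0.8, -0.35, 0, 0, 0, 0, 1], [0.8, -0.35, 0, 0, 0, 0, 1], [0.8, -0.35, 0, 0, 0, 0, 1], [0.8, -0.35, 0, 0, 0, 0, 1], [0.7, -0.2, 0, 0, 0, 0, 1]]]'

```text
time_s: 23.17
tool_pos: [0.6142, 0.1104, 0.1874]
tcp_rot: [-3.141, 0.001, 0.001]
ft_force: [1.4, 0.4, -1.0]
opening: 0.0449
gripper_force: 41.3
```

>>> move_arm --plan '[[[0.2, 0, 0, 0, 0, 0, 1], [0, 0, 0, 0, 0, 0, 1], [0, 0, 0, 0, 0, 0, 1], [0, 0, 0, 0, 0, 0, 1]]]'

```text
time_s: 23.5
tool_pos: [0.6169, 0.1086, 0.1873]
tcp_rot: [3.141, 0.002, -0.001]
ft_force: [0.7, -0.9, -1.8]
opening: 0.0445
gripper_force: 41.3
```

```bash
python3 -c "
from wc import *; wcap('w6.png','blue')"
```

```text
tcp [0.617  0.1087 0.1875]
bottle_blue [320. 272.] 0.97 [0.561 0.109]
bottle_blue [358. 407.] 0.76 [0.391 0.065]
caddy_blue [319. 215.] 0.92 [0.616 0.11 ]
blob [316. 177.] 15550 [0.663 0.111]
blob [322. 373.] 6277 [0.521 0.107]
blob [584. 378.] 1725 [ 0.488 -0.14 ]
```

View pics/w6.png

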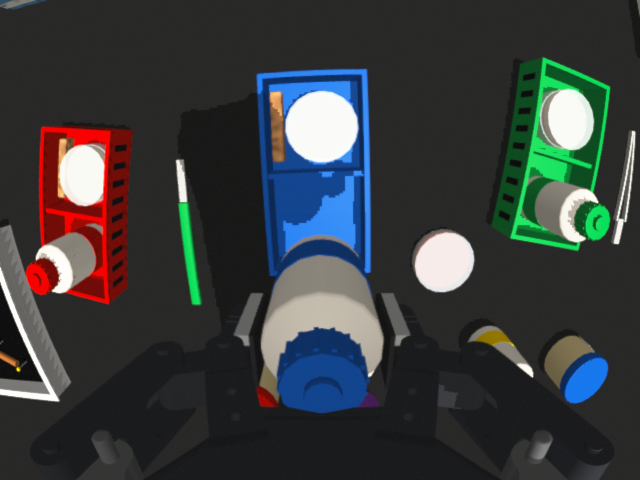

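The blue bottle is above the blue bay: far rim (259,75)–(367,71), cross wall middle (316,171). The red and green bottles stand in their bays at (65,258) and (563,208). Lowering.

>>> move_arm --plan '[[[0.1, -0.05, 1, 0, 0, 0, 1], [0, 0, 1, 0, 0, 0, 1], [0, 0, 1, 0, 0, 0, 1], [0, 0, 1, 0, 0, 0, 1], [0, 0, 1, 0, 0, 0, 1], [0, 0, 0, 0, 0, 0, 1], [0, 0, 0, 0, 0, 0, 1]]]'

```text
time_s: 24.23
tool_pos: [0.6192, 0.1101, 0.0868]
tcp_rot: [3.141, 0.002, -0.0]
ft_force: [0.6, -0.2, -0.2]
opening: 0.0447
gripper_force: 41.2
```

>>> move_arm --plan '[[[0, 0, 0.7, 0, 0, 0, 1], [0, 0, 0.6, 0, 0, 0, 1], [0, 0, 0.3, 0, 0, 0, 1], [0, 0, 0.1, 0, 0, 0, 1], [0, 0, 0.1, 0, 0, 0, 1], [0, 0, 0, 0, 0, 0, 1], [0, 0, 0, 0, 0, 0, 1]]]'

```text
time_s: 24.82
tool_pos: [0.6203, 0.1103, 0.0526]
tcp_rot: [-3.141, -0.001, -0.0]
ft_force: [-1.1, -0.1, 3.6]
opening: 0.0449
gripper_force: 41.7
```

Release, rise, then over to the yellow bottle (0.473, -0.072).

>>> move_arm --plan '[[[0, 0, 0, 0, 0, 0, 0.4], [0, 0, 0, 0, 0, 0, 0], [0, 0, 0, 0, 0, 0, -0.5], [0, 0, 0, 0, 0, 0, -1], [0, 0, 0, 0, 0, 0, -1], [0, 0, 0, 0, 0, 0, -1], [0, 0, 0, 0, 0, 0, -1]]]'

```text
time_s: 25.4
tool_pos: [0.6202, 0.1103, 0.0512]
tcp_rot: [-3.142, -0.0, -0.0]
ft_force: [0.5, 0.7, 0.3]
opening: 0.0852
gripper_force: 0.0
```

>>> move_arm --plan '[[[0, 0, -0.5, 0, 0, 0, -1], [0, 0, -1, 0, 0, 0, -1], [0, 0, -1, 0, 0, 0, -1], [0, 0, -1, 0, 0, 0, -1], [0, 0, -1, 0, 0, 0, -1], [0, 0, -1, 0, 0, 0, -1], [0, 0, -1, 0, 0, 0, -1], [0, 0, -1, 0, 0, 0, -1]]]'

```text
time_s: 26.07
tool_pos: [0.6201, 0.1103, 0.2032]
tcp_rot: [-3.141, -0.001, -0.0]
ft_force: [-0.2, 0.7, -1.4]
opening: 0.0853
gripper_force: 0.0
```

>>> move_arm --plan '[[[-0.8, 1, 0, 0, 0, 0, -1], [-0.8, 1, 0, 0, 0, 0, -1], [-0.8, 1, 0, 0, 0, 0, -1], [-0.8, 1, 0, 0, 0, 0, -1], [-0.8, 1, 0, 0, 0, 0, -1], [-0.8, 1, 0, 0, 0, 0, -1], [-0.8, 1, 0, 0, 0, 0, -1], [-0.8, 1, 0, 0, 0, 0, -1]]]'

```text
time_s: 26.73
tool_pos: [0.4914, -0.0506, 0.2022]
tcp_rot: [3.142, -0.001, -0.0]
ft_force: [-0.4, -0.8, 0.2]
opening: 0.0854
gripper_force: 0.0
```

>>> move_arm --plan '[[[-0.9, 1, 0, 0, 0, 0, -1], [0, 0.1, 0, 0, 0, 0, -1], [0, 0, 0, 0, 0, 0, -1], [0, 0, 0, 0, 0, 0, -1], [0, 0, 0, 0, 0, 0, -1]]]'

```text
time_s: 27.15
tool_pos: [0.4751, -0.0705, 0.2018]
tcp_rot: [-3.141, -0.002, 0.002]
ft_force: [0.7, -0.4, -0.2]
opening: 0.0853
gripper_force: 0.0
```

```bash
python3 -c "
from wc import *; from wv import two; wcap('w7.png','yellow'); two(['bottle_blue','caddy_blue'],'3.png')"
```

```text
tcp [ 0.475  -0.0704  0.2015]
bottle_yellow [325. 214.] 0.71 [ 0.473 -0.075]
caddy_yellow [593. 132.] 0.93 [ 0.573 -0.372]
blob [604. 112.] 8226 [ 0.583 -0.293]
blob [325. 200.] 283 [ 0.505 -0.074]
blob [326. 242.] 1391 [ 0.476 -0.075]
top bottle_blue [294. 243.] 0.86 [0.391 0.073]
top bottle_blue [278. 152.] 0.78 [0.624 0.118]
top caddy_blue [278. 157.] 0.78 [0.611 0.116]
top caddy_blue [188. 167.] 0.61 [0.585 0.348]
scene bottle_blue [356. 248.] 0.65 [0.392 0.06 ]
scene bottle_blue [418. 332.] 0.64 [0.624 0.111]
scene caddy_blue [412. 333.] 0.88 [0.625 0.1  ]
```

Yellow is at (0.475, -0.075), so I shift 4 mm in -y, then descend and grip.

>>> move_arm --plan '[[[0, 0.2, 1, 0, 0, 0, -1], [0, 0, 1, 0, 0, 0, -1], [0, 0, 1, 0, 0, 0, -1], [0, 0, 1, 0, 0, 0, -1], [0, 0, 1, 0, 0, 0, -1], [0, 0, 1, 0, 0, 0, -1], [0, 0, 1, 0, 0, 0, -1], [0, 0, 0.7, 0, 0, 0, -1]]]'

```text
time_s: 28.27
tool_pos: [0.4736, -0.0756, 0.0458]
tcp_rot: [-3.141, 0.001, -0.0]
ft_force: [0.5, -0.0, -0.0]
opening: 0.0851
gripper_force: 0.0
```

>>> move_arm --plan '[[[0, 0, 0, 0, 0, 0, 0.5], [0, 0, 0, 0, 0, 0, 1], [0, 0, 0, 0, 0, 0, 1], [0, 0, 0, 0, 0, 0, 1], [0, 0, 0, 0, 0, 0, 1], [0, 0, 0, 0, 0, 0, 1], [0, 0, 0, 0, 0, 0, 1], [0, 0, 0, 0, 0, 0, 1]]]'

```text
time_s: 28.93
tool_pos: [0.475, -0.0756, 0.0484]
tcp_rot: [3.142, -0.002, 0.0]
ft_force: [0.6, 1.3, 5.9]
opening: 0.0445
gripper_force: 41.3
```

>>> move_arm --plan '[[[0, 0, -0.5, 0, 0, 0, 1], [0, 0, -1, 0, 0, 0, 1], [0, 0, -1, 0, 0, 0, 1], [0, 0, -1, 0, 0, 0, 1], [0, 0, -1, 0, 0, 0, 1], [0, 0, -1, 0, 0, 0, 1], [0, 0, -1, 0, 0, 0, 1], [0, 0, -0.5, 0, 0, 0, 1]]]'

```text
time_s: 29.6
tool_pos: [0.4746, -0.076, 0.19]
tcp_rot: [3.141, -0.003, -0.001]
ft_force: [0.5, -1.0, -1.4]
opening: 0.0444
gripper_force: 41.3
```

>>> move_arm --plan '[[[0.3, 0.6, 0, 0, 0, 0, 1], [0.3, 1, 0, 0, 0, 0, 1], [0.3, 1, 0, 0, 0, 0, 1], [0.3, 1, 0, 0, 0, 0, 1], [0.3, 1, 0, 0, 0, 0, 1], [0.3, 1, 0, 0, 0, 0, 1], [0.3, 1, 0, 0, 0, 0, 1], [0.3, 1, 0, 0, 0, 0, 1]]]'

```text
time_s: 30.27
tool_pos: [0.5213, -0.2299, 0.1861]
tcp_rot: [-3.141, 0.002, -0.001]
ft_force: [0.4, 1.3, -0.8]
opening: 0.0445
gripper_force: 41.3
```

>>> move_arm --plan '[[[0.3, 1, 0, 0, 0, 0, 1], [0.3, 1, 0, 0, 0, 0, 1], [0.4, 1, 0, 0, 0, 0, 1], [0.4, 1, 0, 0, 0, 0, 1], [0.4, 1, 0, 0, 0, 0, 1], [0.4, 1, 0, 0, 0, 0, 1], [0.3, 0.8, 0, 0, 0, 0, 1], [0, 0.4, 0, 0, 0, 0, 1]]]'

```text
time_s: 30.93
tool_pos: [0.5711, -0.3754, 0.1854]
tcp_rot: [3.14, 0.002, -0.003]
ft_force: [0.1, -0.4, -1.3]
opening: 0.0444
gripper_force: 41.3
```

>>> move_arm --plan '[[[0, 0, 0, 0, 0, 0, 1], [0, 0, 0, 0, 0, 0, 1], [0, 0, 0, 0, 0, 0, 1]]]'

```text
time_s: 31.18
tool_pos: [0.5717, -0.3702, 0.1868]
tcp_rot: [-3.14, 0.001, 0.001]
ft_force: [0.1, 0.1, -0.5]
opening: 0.0444
gripper_force: 41.3
```

```bash
python3 -c "
from wc import *; wcap('w8.png','yellow')"
```

```text
tcp [ 0.572  -0.37    0.1871]
bottle_yellow [320. 275.] 0.67 [ 0.512 -0.37 ]
caddy_yellow [324. 218.] 0.65 [ 0.568 -0.373]
blob [337. 179.] 15970 [ 0.616 -0.381]
blob [323. 372.] 6533 [ 0.476 -0.373]
```

View pics/w8.png

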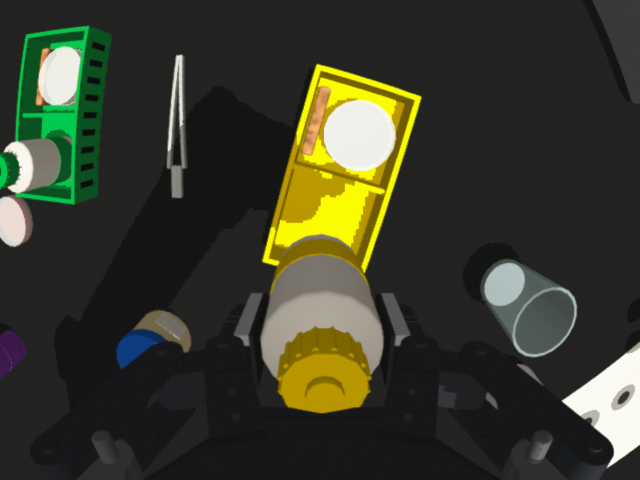

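The yellow bottle is above the yellow bay. The far rim runs (317,66)–(421,97) and the cross wall (296,162)–(385,191).

```bash
python3 -c "
from h import *
f=at('wrist',(369,82),.042)[:2]; c=at('wrist',(340.5,177),.042)[:2]; e=(f-c)/np.linalg.norm(f-c)
print(f,c,np.linalg.norm(f-c),c-.04*e)"
```

```text
[ 0.68581389 -0.40728127] [ 0.61124904 -0.3859279 ] 0.0775621184830379 [ 0.57279479 -0.37491564]
```

>>> move_arm --plan '[[[0.05, 0.05, 1, 0, 0, 0, 1], [0, 0, 1, 0, 0, 0, 1], [0, 0, 1, 0, 0, 0, 1], [0, 0, 1, 0, 0, 0, 1], [0, 0, 1, 0, 0, 0, 1], [0, 0, 0, 0, 0, 0, 1], [0, 0, 0, 0, 0, 0, 1]]]'

```text
time_s: 31.92
tool_pos: [0.5726, -0.3716, 0.0866]
tcp_rot: [-3.14, 0.002, 0.001]
ft_force: [0.4, -0.7, -0.8]
opening: 0.045
gripper_force: 41.3
```

>>> move_arm --plan '[[[0, 0.1, 0.7, 0, 0, 0, 1], [0, 0, 0.6, 0, 0, 0, 1], [0, 0, 0.3, 0, 0, 0, 1], [0, 0, 0.1, 0, 0, 0, 1], [0, 0, 0.1, 0, 0, 0, 1], [0, 0, 0, 0, 0, 0, 1], [0, 0, 0, 0, 0, 0, 1]]]'

```text
time_s: 32.5
tool_pos: [0.5729, -0.3744, 0.0526]
tcp_rot: [-3.141, 0.0, -0.0]
ft_force: [-2.4, 1.8, 5.3]
opening: 0.0445
gripper_force: 42.0
```

>>> move_arm --plan '[[[0, 0, 0, 0, 0, 0, 0.4], [0, 0, 0, 0, 0, 0, 0], [0, 0, 0, 0, 0, 0, -0.5], [0, 0, 0, 0, 0, 0, -1], [0, 0, 0, 0, 0, 0, -1], [0, 0, 0, 0, 0, 0, -1], [0, 0, 0, 0, 0, 0, -1]]]'

```text
time_s: 33.08
tool_pos: [0.5731, -0.3748, 0.0511]
tcp_rot: [3.141, -0.0, -0.0]
ft_force: [0.8, 0.3, 1.2]
opening: 0.0855
gripper_force: 0.0
```

>>> move_arm --plan '[[[0, 0, -0.5, 0, 0, 0, -1], [0, 0, -1, 0, 0, 0, -1], [0, 0, -1, 0, 0, 0, -1], [0, 0, -1, 0, 0, 0, -1], [0, 0, -1, 0, 0, 0, -1], [0, 0, -1, 0, 0, 0, -1], [0, 0, -1, 0, 0, 0, -1], [0, 0, -1, 0, 0, 0, -1]]]'

```text
time_s: 33.75
tool_pos: [0.573, -0.3748, 0.2032]
tcp_rot: [3.141, -0.001, -0.0]
ft_force: [0.3, -0.8, -0.1]
opening: 0.0855
gripper_force: 0.0
```

>>> move_arm --plan '[[[-1, 0, 0, 0, 0, 0, -1], [-1, 0, 0, 0, 0, 0, -1], [-1, 0, 0, 0, 0, 0, -1], [-1, 0, 0, 0, 0, 0, -1], [-1, 0, 0, 0, 0, 0, -1], [0, 0, 0, 0, 0, 0, -1], [0, 0, 0, 0, 0, 0, -1], [0, 0, 0, 0, 0, 0, -1]]]'

```text
time_s: 34.42
tool_pos: [0.4741, -0.3746, 0.2021]
tcp_rot: [3.141, -0.002, 0.0]
ft_force: [-0.0, 0.7, -0.2]
opening: 0.0854
gripper_force: 0.0
```

```bash
python3 -c "
from wv import *; two(['bottle_yellow','caddy_yellow','bottle_blue','bottle_green','bottle_red','jar_red','jar_blue'],'4.png')"
```

```text
top bottle_yellow [468. 172.] 0.76 [ 0.575 -0.372]
top caddy_yellow [472. 173.] 0.86 [ 0.571 -0.382]
top bottle_blue [281. 150.] 0.93 [0.629 0.108]
top bottle_blue [296. 245.] 0.64 [0.385 0.068]
top bottle_green [360. 146.] 0.72 [ 0.642 -0.096]
top bottle_red [189. 165.] 0.65 [0.591 0.346]
top jar_blue [398. 224.] 0.58 [ 0.438 -0.192]
scene bottle_yellow [124. 346.] 0.87 [ 0.575 -0.366]
scene caddy_yellow [120. 348.] 0.67 [ 0.579 -0.372]
scene bottle_blue [357. 250.] 0.81 [0.398 0.059]
scene bottle_blue [418. 331.] 0.79 [0.623 0.111]
scene bottle_green [291. 355.] 0.63 [ 0.636 -0.103]
scene bottle_red [538. 303.] 0.94 [0.595 0.348]
scene jar_red [422. 258.] 0.62 [0.444 0.184]
scene jar_blue [229. 283.] 0.79 [ 0.453 -0.199]
scene jar_blue [287. 364.] 0.53 [ 0.652 -0.111]
```

View pics/scene4.png

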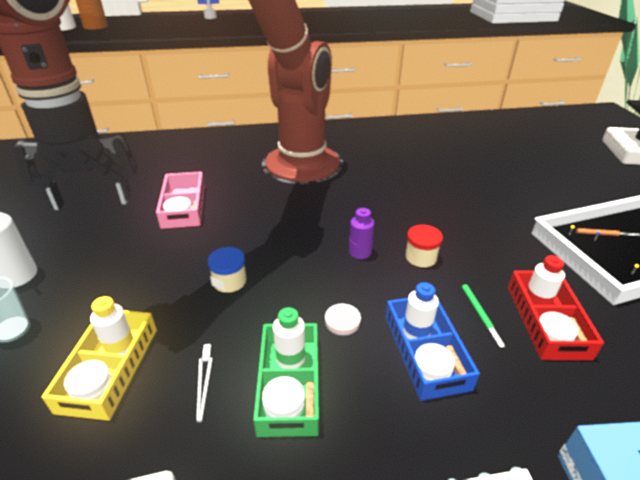

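View pics/top4.png

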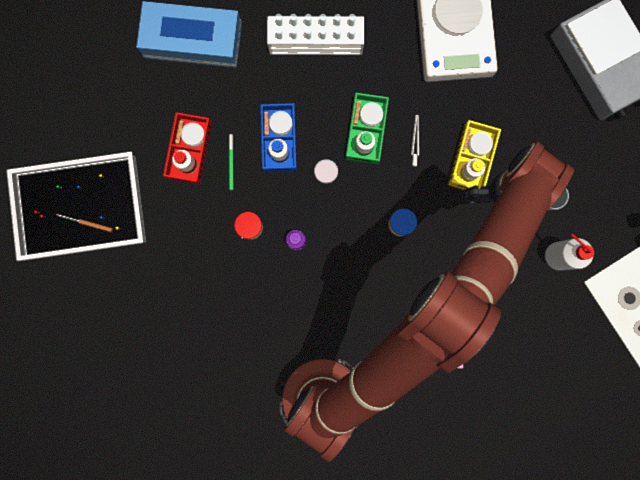

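Both pictures show all four bottles upright in the bays of their own colour. In the top view their caps are at (180,160), (278,149), (365,143) and (474,168). The jars (248,225) and (403,222) are unmoved, and the gripper is clear of everything.

```bash
python3 -c "
from cell import *; print(finish_job())"
```

```text
the job is handed in; nothing more can be done
None
```

The job is handed in, with no verdict returned: in the last pictures all four bottles stand upright and released in the empty bays of their own-colour caddies, the two jars are where they were, and the robot touches nothing (about 35 s of the 120 s used).

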